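# Load the curing box from the tipping pot

## Robot

A 6-joint arm with a two-finger parallel gripper is mounted at the origin on the work surface. World frame = base frame: x ahead of the robot, y to its left, z up, the work surface at z = 0. Lengths are in m, angles in rad, forces in N, time in s.
With the tool pointing down it reaches from about 0.375 to 0.825 m from the base axis. Payload 5.5 kg.
Tool frame: the origin (TCP) lies at the very end of the fingers, on their centre line; the grasp point (between the pads) lies 19 mm behind it; z points along the fingers, x is the direction in which the jaws open and shut, and the axes are right-handed (so a half turn about z gives the same grasp; the last joint's range is limited). The gripper opens to 85 mm and grips with 20 to 120 N. Pads are 22 mm wide; open, the fingers measure 114 mm over their backs; the gripper's body (76 mm by 85 mm) begins 54 mm behind the grasp point. The pads swing forward as they close: fully open they stand 13 mm farther back than shut.
Start: joints at [-1.236, 0.314, -0.047, 1.21, 0, 1.571], TCP at [0.197, -0.567, 0.231] pointing down, gripper open.
Joint ranges: [-2.67, 2.67], [-0.69, 1.73], [-1.03, 1.25], [-2.08, 2.16], [-1.42, 1.45], [-3.14, 3.14]. Speed limits (rad/s): [2.39, 2.39, 3.01, 3.14, 3.14, 3.14].

## Interface

Orientations are given as a rotation vector (axis times angle).
In Python, from plant import telemetry, snapshot, job gives the robot as it stands.
- The arm moves only by the shell command python3 -m inch 'ROWS' [OPENING] [FORCE]. ROWS is JSON, a list of rows, each an object with "delta_pos": the shift along the world's x, y, z in units of 50 cm (1.0 is 50 cm), a list of three; "dr": the turn, a rotation vector about the world's x, y, z in units of 90 degrees (1.0 is 90 degrees), a list of three. A call has 1 to 12 rows; each row is the pose to reach, as a shift and turn from the pose commanded when the call began; what a row does not reach only later rows make up. A row lasts 1/8 s, in which the tool goes at most 62.5 mm and 10.7 degrees, less where a joint would pass 70% of its speed; a pose out of reach is approached as far as the arm can. A call with a number of a shift or a turn outside -1 to 1 is refused whole. A call with a gripper value outside its range is refused whole. OPENING is the opening, from -1 (shut) to 1 (fully open), set as the call begins (- or left out, the last holds). The fingers move at their own pace and stop on an object; FORCE is the grip in N (left out, the last holds). Time passes only in rows, so rows that repeat a pose let the fingers close. It gives the time, the measured TCP pose, the force and the opening at its end, in the units of the state.
- telemetry.observe(): the state, without advancing time (a new reading comes with each control period).
- snapshot(name): name is "scene" or "side" or "wrist"; returns a dict with "image" (384x512x3 uint8, red, green, blue), "mtx" (3x3 intrinsics, pixels), "dist_coeffs" ([k1, k2, p1, p2, k3] as OpenCV has them; the pictures are not rectified), "T" (4x4, takes a point from camera to world coordinates). Camera axes: x right, y down, z forward; pixel columns grow to the right and rows downward; lengths in m; the calibration is good to about 2 mm. A picture is of the moment at which its call begins. There is no depth.
- job.finish_job(): hands the job in, once; it reports no verdict.
The state is a dict: "time_s": time; "qpos": joint angles; "joint_velocities": joint speeds; "effort": joint torques, N m; "tool_pos": TCP position; "tcp_rot": TCP orientation; "wrist_force": force on the tool from outside, world axes, zero at the start; "ft_torque": the same for the moment, N m; "gripper_width": finger opening in m.
Only numpy, scipy, OpenCV 4.12 (cv2) and the standard library are available. Lean on these libraries where they do the work, as an engineer would, in place of code of your own. Each camera call takes 0.05 s, during which the arm holds its last target.

## Task

Load the curing box: raise its clear front sash all the way up, tip the pot over on its pivot so that all three cast balls roll down the trough into the box, let the pot swing back upright, and then lower the sash until it is fully shut. The balls are still tacky, so do not touch them, do not slam the sash, and leave everything else on the bench where it is.

Things in the scene. Friction and masses are not known exactly. Their poses are not given: they have to be found in the camera images.
- curing_box: fixed plywood box, clear roof, trough in front, pot on a pivot over the trough. Origin on the bench below the pivot; x from pot into box, y to the lever's side, z up. In mm: trough x -40 to 150, |y| < 74, z < 162, floor falls to the box; pivot uprights at y +-83, 185 high; sash plane x 150, guides at y +-106, 275 high, nothing spans over it; box x 162 to 292, 224 wide, 221 high
- sash_bar (a point): middle of the sash handle: level round steel bar, 14 mm thick, 120 mm long, along the unit's y, 45 mm in front of the sash on an arm at each end (35 mm free between bar and sash), near the sash's top edge. At unit x 105, y 0, z 225 mm when shut, z 325 mm fully up
- sash (a joint): height of the sash above shut, m: 0 fully shut, 0.100 fully up (stop). May start a little ajar. It stays where it is left: about 8 N lifts it, 2 N pushes it down. Clear panel 188 mm wide, 172 mm tall, aluminium frame
- lever_bar (a point): point to push on the lever's cross bar: steel, 12 mm thick, from unit y 105 to 215 mm (point at y 165), sticking out sideways from the end of a 110 mm arm on the pivot axis. Pot upright: the arm leans away from the box, 55 degrees from vertical (bar at unit x -90, z 233 mm); tipping brings it up, over and towards the box, to 54 degrees past vertical
- cradle (a joint): tip angle of the pot, rad: 0 upright, grows as its mouth goes towards the box, stop at 1.9. A weak damped spring (1 to 2 N at the lever bar, a few N more when moved fast) takes it back upright in about 2 s once let go. Held near 1.85, all the balls roll out within about a second
- pivot (a point): centre of the pot's pivot axis, which runs along the unit's y axis, 170 mm above the bench; it does not move
- pot_mouth (a point): centre of the mouth of the white plastic pot, 84 mm across the rim, 80 mm tall, rim 35 mm above the pivot when upright
- ball0_center (a point): centre of a plain brown cast resin ball, 26 mm across; starts on the floor of the pot
- ball1_center (a point): centre of a plain brown cast resin ball, 26 mm across; starts on the floor of the pot
- ball2_center (a point): centre of a plain brown cast resin ball, 26 mm across; starts on the floor of the pot
- inside (a point): point just above the middle of the floor inside the curing box, 65 mm behind the sash; the floor slopes down to the back and the balls stop at the back wall
- cup_a: paper cup, 72 mm across the rim, 85 mm tall; origin under its base; a bystander, to be left alone
- cup_b: second paper cup, same size; origin under its base; a bystander, to be left alone
- brush: laminating brush lying flat, about 0.2 m long; origin under its middle; a bystander, to be left alone
- tape: roll of paper tape lying flat, 100 mm across, 24 mm high; origin under its middle; a bystander, to be left alone
- hardener: white bottle with a cap, 68 mm across, 140 mm tall; origin under its base; a bystander, to be left alone
- stick: flat wooden stirring stick, 200 x 18 x 6 mm; origin under its middle; a bystander, to be left alone
- resin_can: metal can, 84 mm across, 120 mm tall; origin under its base; a bystander, to be left alone
- ball0: the ball itself, 26 mm across (see its centre point)
- ball1: the ball itself, 26 mm across (see its centre point)
- ball2: the ball itself, 26 mm across (see its centre point)

How it is judged:
By the outcome, as a careful person would: the job done as asked, in the order asked, and still so for the second after the job is handed in, with the robot touching nothing.
It also fails if it takes over 58 s, if anything falls off the work surface, if the arm or the gripper's body presses on something with over 40 N, if the wrist force passes 120 N, or if a joint passes its speed limit or range.

## Working session

There is one attempt and no reset: what is moved stays moved. The work goes in short steps, Python scripts to look and compute and a shell command to move; the robot and the scene stay as the last step left them, time stands still between calls to the robot, and variables do not carry over. Pictures are saved under pics/ and viewed, and the job is handed in when it is done.

```bash
ls; mkdir -p pics
python3 - <<'E'
from plant import telemetry, snapshot
import cv2
print(telemetry.observe())
for n in ["scene","side","wrist"]:
    s=snapshot(n); cv2.imwrite(f"pics/{n}0.png",s["image"][:,:,::-1]); print(n,s["mtx"].tolist(),s["dist_coeffs"],s["T"].round(4).tolist())
E
```

```text
pics
{'time_s': 0.0, 'qpos': array([-1.23600082e+00,  3.14234306e-01, -4.80772359e-02,  1.21021566e+00,
       -1.58537991e-05,  1.57080650e+00]), 'joint_velocities': array([-0.00147502,  0.00064541,  0.00264515,  0.00176801, -0.00034175,
       -0.00027523]), 'effort': array([ 5.73686211e-04, -5.39587891e+01,  3.39752448e+01,  1.91511470e-02,
       -9.93822709e-05, -1.06219639e-05]), 'tool_pos': array([ 0.19694804, -0.56613454,  0.23043042]), 'tcp_rot': array([-2.55970273e+00,  1.81969840e+00,  2.22970097e-03]), 'wrist_force': array([-0.08692119,  0.11817288, -0.23563941]), 'ft_torque': array([-0.02907245, -0.04865393, -0.02339655]), 'gripper_width': 0.08585035950226408}
scene [[372.52074928008744, 0.0, 249.6021419293657], [0.0, 372.52074928008744, 188.35832615648806], [0.0, 0.0, 1.0]] [-0.10992306  0.          0.          0.          0.        ] [[0.5859, 0.4798, -0.6531, 1.3424], [0.8104, -0.3387, 0.4781, -0.5308], [0.0082, -0.8093, -0.5873, 0.8461], [0.0, 0.0, 0.0, 1.0]]
side [[445.66214943529894, 0.0, 259.90206178215874], [0.0, 445.66214943529894, 197.95027542258592], [0.0, 0.0, 1.0]] [-0.11188003  0.          0.          0.          0.        ] [[-0.8883, -0.3534, 0.2932, 0.1089], [-0.4591, 0.6969, -0.551, 0.9689], [-0.0096, -0.6241, -0.7813, 1.4637], [0.0, 0.0, 0.0, 1.0]]
wrist [[333.5113569451596, 0.0, 255.27648231824105], [0.0, 333.5113569451596, 193.46348193133036], [0.0, 0.0, 1.0]] [0.02103502 0.         0.         0.         0.        ] [[0.3284, -0.8956, -0.3, 0.2744], [-0.9445, -0.3115, -0.104, -0.5409], [-0.0003, 0.3176, -0.9482, 0.3728], [0.0, 0.0, 0.0, 1.0]]
```

View pics/scene0.png

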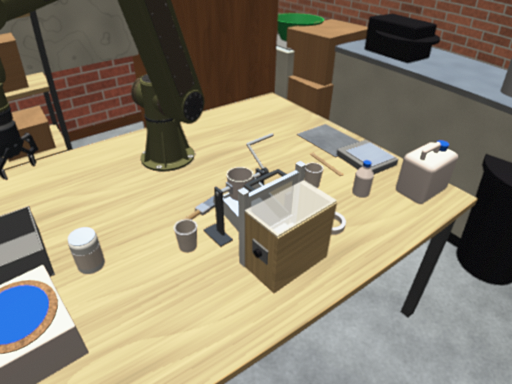

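View pics/side0.png

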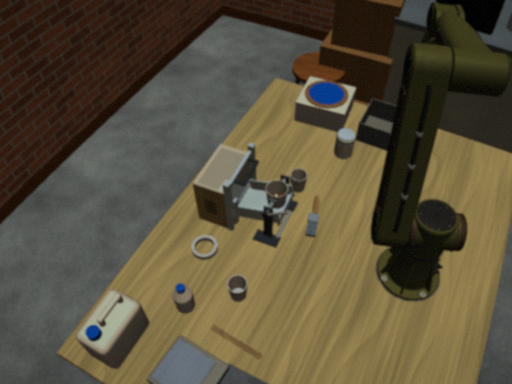

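View pics/wrist0.png

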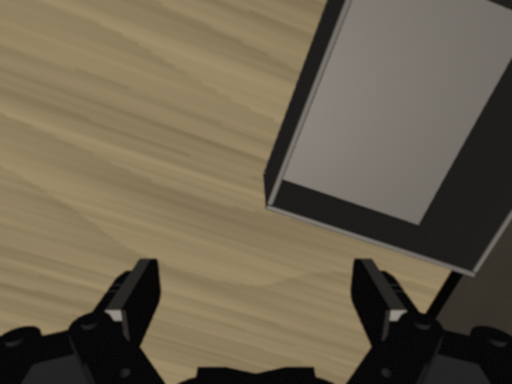

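The scene view shows the unit at about (275,220), with the box on the far side from the robot. The side view shows it at about (245,195), with the bottle at lower left (183,295). I'll enlarge both.

Run:
```python
import cv2
a=cv2.imread("pics/scene0.png")[120:300,170:370]; cv2.imwrite("pics/scene0c.png",cv2.resize(a,None,fx=4,fy=4,interpolation=2)[:600*2,:800][:720])
cv2.imwrite("pics/scene0c.png",cv2.resize(a[:150],None,fx=4,fy=4,interpolation=2))
a=cv2.imread("pics/scene0.png")[200:300,190:350]; cv2.imwrite("pics/scene0d.png",cv2.resize(a,None,fx=5,fy=5,interpolation=2))
a=cv2.imread("pics/side0.png")[135:255,180:340]; cv2.imwrite("pics/side0c.png",cv2.resize(a,None,fx=5,fy=5,interpolation=2))
```

```text
(no output)
```

View pics/scene0c.png

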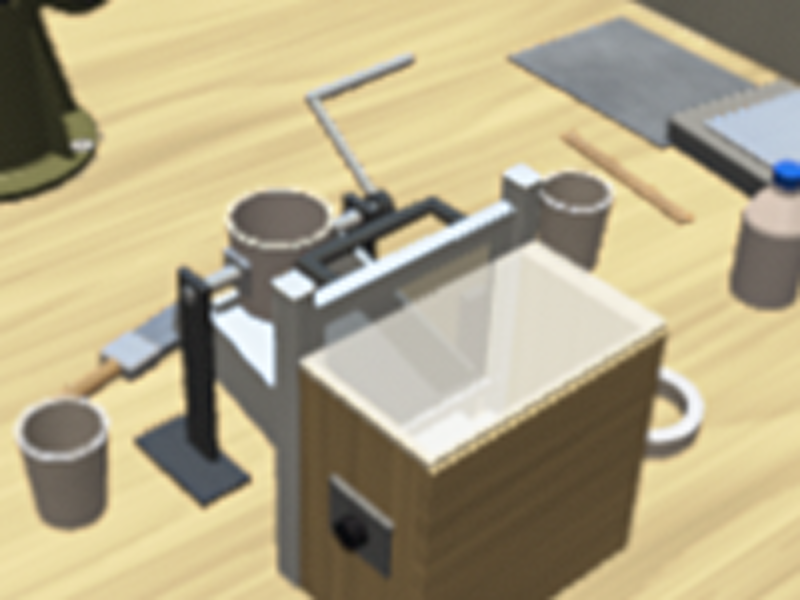

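View pics/scene0d.png

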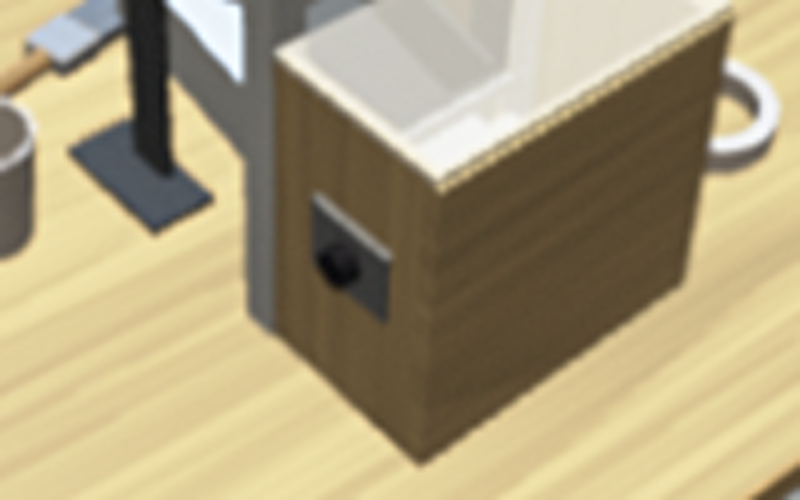

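View pics/side0c.png

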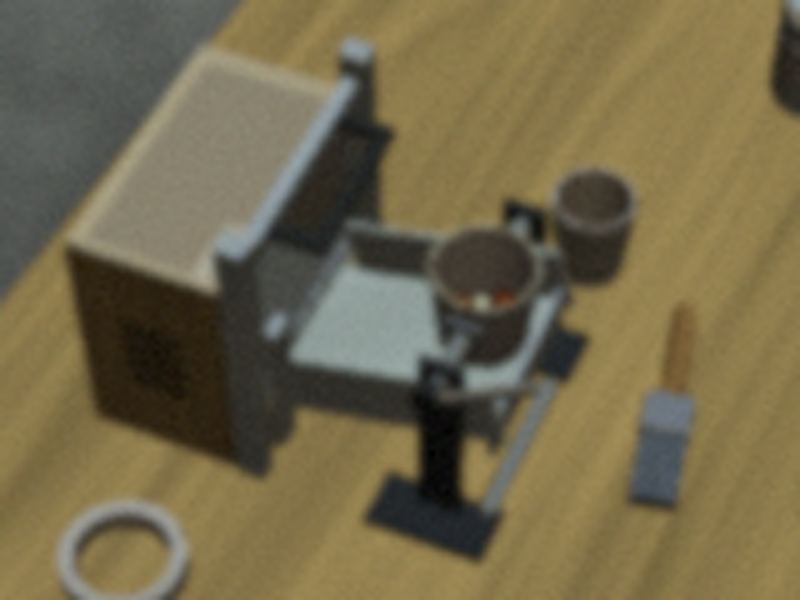

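```bash
cat > h.py <<'E'
import numpy as np, cv2, pickle
from scipy.optimize import least_squares
def proj(s,P):
    Ti=np.linalg.inv(s["T"]); 
    return cv2.projectPoints(np.asarray(P,float).reshape(-1,3),cv2.Rodrigues(Ti[:3,:3])[0],Ti[:3,3],s["mtx"],s["dist_coeffs"])[0][:,0]
def U(p,P):
    P=np.asarray(P,float).reshape(-1,3); c,s=np.cos(p[2]),np.sin(p[2])
    return np.c_[p[0]+c*P[:,0]-s*P[:,1],p[1]+s*P[:,0]+c*P[:,1],P[:,2]]
E
python3 - <<'E'
from h import *
from plant import snapshot
S={n:snapshot(n) for n in("scene","side")}
pickle.dump(S,open("S.pkl","wb"))
B=[[292,-112,221],[292,-112,0],[292,112,221],[292,112,0],[162,-112,221],[150,-106,275],[150,106,275],[-90,105,233],[-90,215,233]]
px=[[430,470],[420,463],[665,328],[683,285],[302,362],[295,283],[522,175],[313,97],[410,60]]
sc=[4,5,4,5,4,4,4,4,4];of={4:(170,120),5:(190,200)}
px=np.array([(np.array(q)+.5)/s-.5+of[s] for q,s in zip(px,sc)])
B2=[[150,106,275],[150,-106,275],[292,112,221],[292,112,0],[292,-112,221],[-90,215,233],[-90,105,233]]
p2=(np.array([[235,245],[357,50],[70,245],[98,413],[205,48],[490,508],[550,378]])+.5)/5-.5+[180,135]
B=np.array(B)/1e3;B2=np.array(B2)/1e3
f=lambda p:np.r_[(proj(S["scene"],U(p,B))-px).ravel(),(proj(S["side"],U(p,B2))-p2).ravel()]
r=least_squares(f,[.6,0,0],loss="soft_l1");print(r.x,np.degrees(r.x[2]));print(f(r.x).reshape(-1,2).round(1))
np.save("p.npy",r.x)
bar=(np.array([[310,262],[432,203]])+.5)/4-.5+[170,120]
for h in(0,.01,.02,.03): print(h,(proj(S["scene"],U(r.x,[[.105,-.06,.225+h],[.105,.06,.225+h]]))-bar).round(1).tolist())
print("sash_bar",U(r.x,[.105,0,.225]),"lever",U(r.x,[-.09,.165,.233]),"pivot",U(r.x,[0,0,.17]))
E
```

```text
[0.54780847 0.01091657 0.06363379] 3.6459473313761066
[[ 0.3 -1.2]
 [-0.5  1.3]
 [ 0.9 -1.1]
 [-0.  -0.1]
 [-1.2 -0.4]
 [-0.5 -0. ]
 [-0.1 -0.2]
 [-0.6  0.3]
 [-0.6 -0. ]
 [-0.5 -0.2]
 [ 0.1 -0.3]
 [-1.6 -1.1]
 [-0.2  0.7]
 [-1.1 -1. ]
 [-0.2  0.3]
 [-0.1  1.8]]
0 [[-1.5, 6.1], [-0.7, 5.8]]
0.01 [[-1.5, 3.2], [-0.5, 3.1]]
0.02 [[-1.5, 0.3], [-0.3, 0.2]]
0.03 [[-1.5, -2.6], [-0.1, -2.6]]
sash_bar [[0.65259595 0.01759361 0.225     ]] lever [[0.44749813 0.16985944 0.233     ]] pivot [[0.54780847 0.01091657 0.17      ]]
```

The fit is good: residuals are around 1 px, yaw is 3.65°, and the sash is about 21 mm ajar, putting the bar at z≈0.246. I'll move towards the sash bar with the jaws partly open, since fully open fingers wouldn't fit in the 35 mm gap.

```bash
python3 -m inch '[{"delta_pos":[0.02,0.02,0.05],"dr":[0,0,0.02]},{"delta_pos":[0.07,0.08,0.12],"dr":[0,0,0.07]},{"delta_pos":[0.14,0.16,0.19],"dr":[0,0,0.14]},{"delta_pos":[0.21,0.25,0.24],"dr":[0,0,0.22]},{"delta_pos":[0.28,0.34,0.26],"dr":[0,0,0.30]},{"delta_pos":[0.35,0.43,0.26],"dr":[0,0,0.38]},{"delta_pos":[0.42,0.52,0.26],"dr":[0,0,0.45]},{"delta_pos":[0.49,0.61,0.26],"dr":[0,0,0.52]},{"delta_pos":[0.55,0.68,0.26],"dr":[0,0,0.58]},{"delta_pos":[0.6,0.75,0.26],"dr":[0,0,0.63]},{"delta_pos":[0.64,0.8,0.26],"dr":[0,0,0.66]},{"delta_pos":[0.66,0.83,0.26],"dr":[0,0,0.68]}]' -0.24 40
python3 - <<'E'
from h import *
from plant import telemetry
o=telemetry.observe();p=np.load("p.npy")
print(o["time_s"],o["tool_pos"],o["gripper_width"],o["qpos"])
print((U(p,[.105,0,.36])[0]-o["tool_pos"])/.5)
x=cv2.Rodrigues(o["tcp_rot"])[0][:,0];print((p[2]-np.arctan2(x[1],x[0]))/(np.pi/2))
E
```

```text
time_s: 1.75
tool_pos: [0.5279, -0.1504, 0.361]
tcp_rot: [-3.131, 0.259, 0.001]
wrist_force: [-0.3, -0.0, 0.8]
gripper_width: 0.0325
1.75 [ 0.52786016 -0.1504272   0.3610485 ] 0.03254403965792989 [-2.77590330e-01  1.98517743e-01  9.53057380e-02  1.46792383e+00
 -4.33687812e-05  1.45840142e+00]
[ 0.24947159  0.33604161 -0.00209699]
0.1456771936342648
```

```bash
python3 -m inch '[{"delta_pos":[0.04,0.05,0],"dr":[0,0,0.02]},{"delta_pos":[0.1,0.13,0],"dr":[0,0,0.06]},{"delta_pos":[0.16,0.21,0],"dr":[0,0,0.1]},{"delta_pos":[0.21,0.28,0],"dr":[0,0,0.13]},{"delta_pos":[0.24,0.32,0],"dr":[0,0,0.145]},{"delta_pos":[0.2495,0.336,0],"dr":[0,0,0.1457]},{"delta_pos":[0.2495,0.336,0],"dr":[0,0,0.1457]},{"delta_pos":[0.2495,0.336,0],"dr":[0,0,0.1457]}]'
python3 - <<'E'
from h import *
from plant import telemetry, snapshot
o=telemetry.observe();p=np.load("p.npy")
print(o["time_s"],o["tool_pos"],o["gripper_width"])
print((U(p,[.105,0,.36])[0]-o["tool_pos"])/.5)
x=cv2.Rodrigues(o["tcp_rot"])[0][:,0];print((p[2]-np.arctan2(x[1],x[0]))/(np.pi/2))
s=snapshot("wrist");im=s["image"][:,:,::-1].copy()
for h in(.02,):
  P=proj(s,U(p,[[.105,-.06,.225+h],[.105,.06,.225+h],[.15,-.106,.275],[.15,.106,.275]]));print(P)
cv2.imwrite("pics/w1.png",im)
s=snapshot("side");cv2.imwrite("pics/s1.png",cv2.resize(s["image"][100:260,150:350,::-1],None,fx=4,fy=4,interpolation=2)[:600])
E
```

```text
time_s: 2.75
tool_pos: [0.6514, 0.0152, 0.3616]
tcp_rot: [3.14, 0.094, 0.0]
wrist_force: [0.6, -0.7, 0.1]
gripper_width: 0.0325
2.75 [0.65138749 0.01519149 0.36163773] 0.03254752764613862
[ 0.00241692  0.00480424 -0.00327546]
0.002562038530723036
[[256.92447474 249.08581933]
 [256.50640608 106.45682174]
 [311.9088723  316.26426522]
 [329.13900689  32.82866983]]
```

View pics/w1.png

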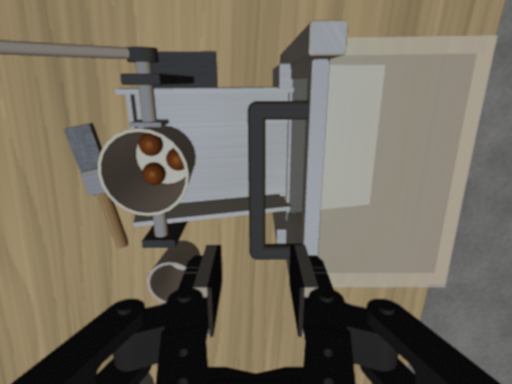

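View pics/s1.png

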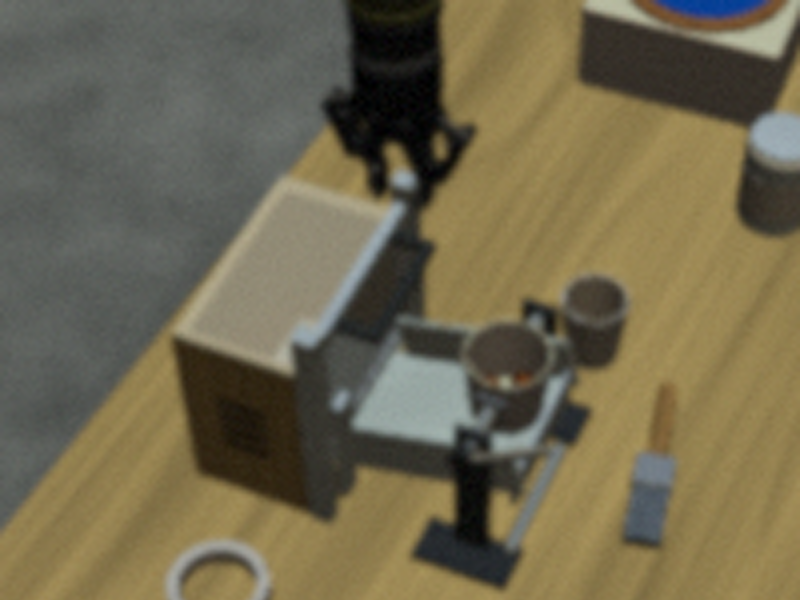

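The wrist view shows the handle at column ~256, rows 105–250, matching the prediction, with the fingers symmetric about it at columns 215 and 297. Next I'll descend, grip and lift.

```bash
python3 -m inch '[{"delta_pos":[0.002,0.004,-0.03],"dr":[0,0,0]},{"delta_pos":[0.0025,0.004,-0.09],"dr":[0,0,0.002]},{"delta_pos":[0.0025,0.004,-0.15],"dr":[0,0,0.002]},{"delta_pos":[0.0025,0.004,-0.2],"dr":[0,0,0.002]},{"delta_pos":[0.0025,0.004,-0.24],"dr":[0,0,0.002]},{"delta_pos":[0.0025,0.004,-0.26],"dr":[0,0,0.002]},{"delta_pos":[0.0025,0.004,-0.267],"dr":[0,0,0.002]},{"delta_pos":[0.0025,0.004,-0.267],"dr":[0,0,0.002]}]'
python3 -m inch '[{"delta_pos":[0,0,0],"dr":[0,0,0]},{"delta_pos":[0,0,0],"dr":[0,0,0]},{"delta_pos":[0,0,0],"dr":[0,0,0]},{"delta_pos":[0,0,0],"dr":[0,0,0]}]' -1 50
python3 - <<'E'
from h import *
from plant import telemetry, snapshot
s=snapshot("scene");cv2.imwrite("pics/c2.png",cv2.resize(s["image"][100:250,170:370,::-1],None,fx=4,fy=4,interpolation=2))
E
```

```text
time_s: 3.85
tool_pos: [0.6533, 0.0183, 0.2282]
tcp_rot: [3.14, 0.101, 0.001]
wrist_force: [0.1, -0.2, -0.1]
gripper_width: 0.0326
time_s: 4.35
tool_pos: [0.6523, 0.0182, 0.2281]
tcp_rot: [3.14, 0.101, -0.002]
wrist_force: [-5.7, 0.3, 2.6]
gripper_width: 0.0118
```

View pics/c2.png

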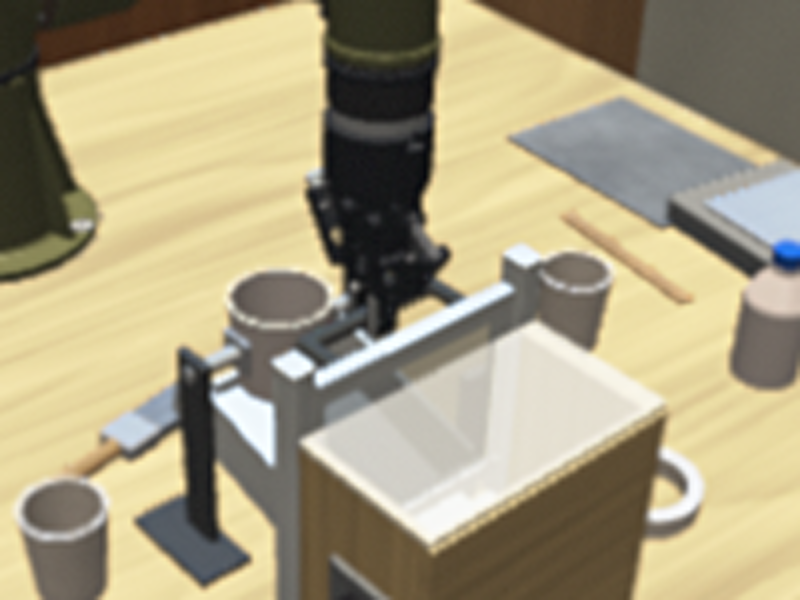

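The grip holds: the jaws stopped on the bar at 11.8 mm. Lifting now.

```bash
python3 -m inch '[{"delta_pos":[-0.001,0,0.008],"dr":[0,0,0]},{"delta_pos":[-0.002,0,0.025],"dr":[0,0,0]},{"delta_pos":[-0.002,0,0.045],"dr":[0,0,0]},{"delta_pos":[-0.002,0,0.065],"dr":[0,0,0]},{"delta_pos":[-0.002,0,0.085],"dr":[0,0,0]},{"delta_pos":[-0.002,0,0.105],"dr":[0,0,0]},{"delta_pos":[-0.002,0,0.122],"dr":[0,0,0]},{"delta_pos":[-0.002,0,0.135],"dr":[0,0,0]},{"delta_pos":[-0.002,0,0.142],"dr":[0,0,0]},{"delta_pos":[-0.002,0,0.145],"dr":[0,0,0]}]'
python3 -m inch '[{"delta_pos":[0,0,0.003],"dr":[0,0,0]},{"delta_pos":[0,0,0.006],"dr":[0,0,0]},{"delta_pos":[0,0,0.008],"dr":[0,0,0]}]'
```

```text
time_s: 5.65
tool_pos: [0.6522, 0.0183, 0.3005]
tcp_rot: [3.14, 0.101, 0.0]
wrist_force: [1.4, -1.6, -8.0]
gripper_width: 0.012
time_s: 6.02
tool_pos: [0.6522, 0.0183, 0.3043]
tcp_rot: [3.14, 0.101, 0.0]
wrist_force: [2.0, -1.8, -9.0]
gripper_width: 0.0118
```

```bash
python3 -m inch '[{"delta_pos":[0,0,0.002],"dr":[0,0,0]},{"delta_pos":[0,0,0.004],"dr":[0,0,0]},{"delta_pos":[0,0,0.004],"dr":[0,0,0]}]'
python3 -m inch '[{"delta_pos":[0,0,0.002],"dr":[0,0,0]},{"delta_pos":[0,0,0.003],"dr":[0,0,0]},{"delta_pos":[0,0,0.003],"dr":[0,0,0]}]'
python3 - <<'E'
from h import *
from plant import snapshot
p=np.load("p.npy")
s=snapshot("scene");cv2.imwrite("pics/c3.png",cv2.resize(s["image"][80:230,170:370,::-1],None,fx=4,fy=4,interpolation=2))
for h in(.09,.1,.11): print(h,(4*(proj(s,U(p,[[.105,-.06,.225+h],[.105,.06,.225+h]]))-[170,80])).round(0).tolist())
E
```

```text
time_s: 6.4
tool_pos: [0.6522, 0.0183, 0.3065]
tcp_rot: [3.14, 0.101, 0.0]
wrist_force: [2.6, -1.8, -7.0]
gripper_width: 0.0118
time_s: 6.78
tool_pos: [0.6522, 0.0183, 0.3079]
tcp_rot: [3.14, 0.101, 0.0]
wrist_force: [2.1, -2.2, -7.5]
gripper_width: 0.0124
0.09 [[303.0, 336.0], [434.0, 280.0]]
0.1 [[303.0, 324.0], [435.0, 268.0]]
0.11 [[303.0, 311.0], [436.0, 255.0]]
```

View pics/c3.png

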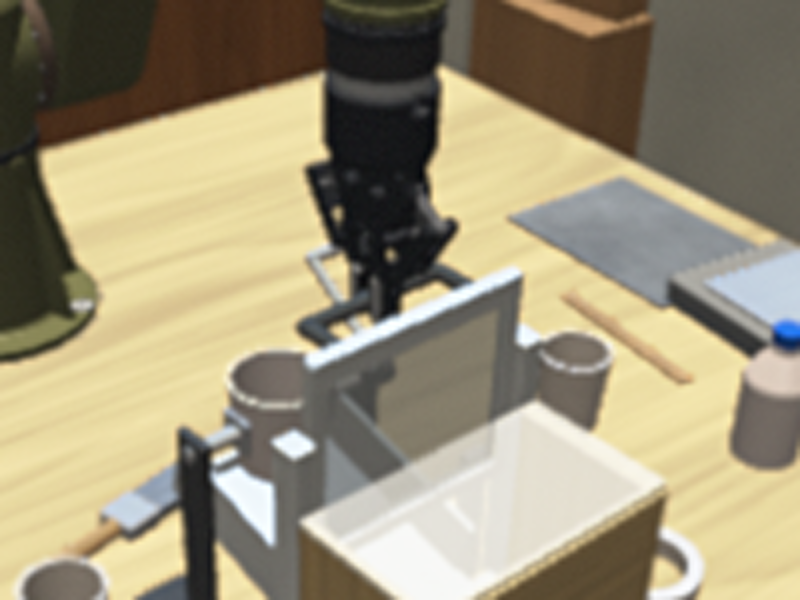

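The bar is at about (308,328)–(438,270), so h≈0.098, nearly at the stop. I'll creep up until the force rises.

```bash
python3 -m inch '[{"delta_pos":[0,0,0.002],"dr":[0,0,0]},{"delta_pos":[0,0,0.003],"dr":[0,0,0]},{"delta_pos":[0,0,0.003],"dr":[0,0,0]}]'
python3 -m inch '[{"delta_pos":[0,0,0.002],"dr":[0,0,0]},{"delta_pos":[0,0,0.003],"dr":[0,0,0]},{"delta_pos":[0,0,0.003],"dr":[0,0,0]}]'
```

```text
time_s: 7.2
tool_pos: [0.6522, 0.0182, 0.3094]
tcp_rot: [3.14, 0.101, 0.0]
wrist_force: [2.7, -1.3, -7.1]
gripper_width: 0.0125
time_s: 7.58
tool_pos: [0.6522, 0.0183, 0.3098]
tcp_rot: [3.14, 0.101, -0.002]
wrist_force: [5.5, -3.1, -13.3]
gripper_width: 0.0123
```

```bash
python3 -m inch '[{"delta_pos":[0,0,0.002],"dr":[0,0,0]},{"delta_pos":[0,0,0.002],"dr":[0,0,0]},{"delta_pos":[0,0,0.002],"dr":[0,0,0]}]'
```

```text
time_s: 7.95
tool_pos: [0.6521, 0.0183, 0.3098]
tcp_rot: [3.14, 0.101, -0.003]
wrist_force: [6.5, -3.0, -17.7]
gripper_width: 0.0118
```

The stop is reached: the force rose with no further motion, so fully up is TCP z=0.3098 and shut should be about 0.210. Now relax, release and rise.

```bash
python3 -m inch '[{"delta_pos":[0,0,-0.002],"dr":[0,0,0]},{"delta_pos":[0,0,-0.002],"dr":[0,0,0]},{"delta_pos":[0,0,-0.002],"dr":[0,0,0]},{"delta_pos":[0,0,-0.002],"dr":[0,0,0]}]' -0.24
python3 -m inch '[{"delta_pos":[0,0,0.02],"dr":[0,0,0]},{"delta_pos":[0,0,0.06],"dr":[0,0,0]},{"delta_pos":[0,0,0.1],"dr":[0,0,0]},{"delta_pos":[0,0,0.13],"dr":[0,0,0]},{"delta_pos":[0,0,0.14],"dr":[0,0,0]},{"delta_pos":[0,0,0.14],"dr":[0,0,0]}]'
python3 - <<'E'
from h import *
from plant import telemetry,snapshot
o=telemetry.observe();p=np.load("p.npy")
print((U(p,[-.09,.172,.36])[0]-o["tool_pos"])/.5)
s=snapshot("scene");cv2.imwrite("pics/c4.png",cv2.resize(s["image"][80:230,170:370,::-1],None,fx=4,fy=4,interpolation=2))
E
```

```text
time_s: 8.45
tool_pos: [0.6522, 0.0185, 0.3116]
tcp_rot: [-3.14, -0.101, -0.002]
wrist_force: [-0.9, -0.3, -0.5]
gripper_width: 0.0328
time_s: 9.2
tool_pos: [0.6523, 0.0183, 0.3811]
tcp_rot: [-3.14, -0.101, -0.001]
wrist_force: [-1.3, 0.1, -0.2]
gripper_width: 0.0325
[-0.41051456  0.31702906 -0.04222065]
```

View pics/c4.png

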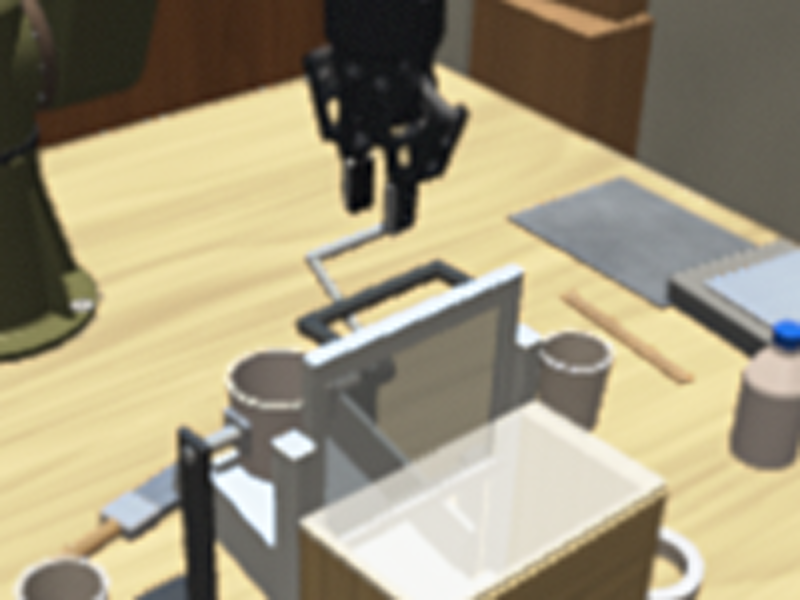

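The sash stays fully up, with its bar at (303,325)–(440,265). Moving over the lever bar, with the jaws narrowed to about 26 mm.

```bash
python3 -m inch '[{"delta_pos":[-0.03,0.025,0],"dr":[0,0,0]},{"delta_pos":[-0.09,0.07,0],"dr":[0,0,0]},{"delta_pos":[-0.16,0.124,0],"dr":[0,0,0]},{"delta_pos":[-0.23,0.178,-0.01],"dr":[0,0,0]},{"delta_pos":[-0.3,0.232,-0.04],"dr":[0,0,0]},{"delta_pos":[-0.36,0.278,-0.08],"dr":[0,0,0]},{"delta_pos":[-0.4,0.308,-0.12],"dr":[0,0,0]},{"delta_pos":[-0.41,0.317,-0.15],"dr":[0,0,0]},{"delta_pos":[-0.41,0.317,-0.16],"dr":[0,0,0]},{"delta_pos":[-0.41,0.317,-0.16],"dr":[0,0,0]},{"delta_pos":[-0.41,0.317,-0.16],"dr":[0,0,0]}]' -0.36
python3 - <<'E'
from h import *
from plant import telemetry,snapshot
o=telemetry.observe();p=np.load("p.npy")
print(o["tool_pos"],(U(p,[-.09,.172,.216])[0]-o["tool_pos"])/.5)
s=snapshot("wrist");cv2.imwrite("pics/w5.png",s["image"][:,:,::-1])
print(proj(s,U(p,[[-.09,.105,.233],[-.09,.215,.233]])))
s=snapshot("scene");cv2.imwrite("pics/c5.png",cv2.resize(s["image"][80:230,170:370,::-1],None,fx=4,fy=4,interpolation=2))
E
```

```text
time_s: 10.62
tool_pos: [0.4477, 0.1766, 0.3012]
tcp_rot: [-3.14, -0.1, -0.001]
wrist_force: [-0.4, -0.4, -0.1]
gripper_width: 0.0271
[0.44773528 0.17659559 0.30122787] [-0.00136458  0.00049937 -0.17045575]
[[254.21989301 291.54728753]
 [253.98258536 143.21575314]]
```

View pics/w5.png

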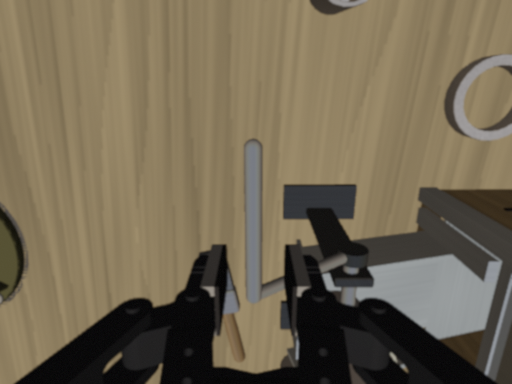

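View pics/c5.png

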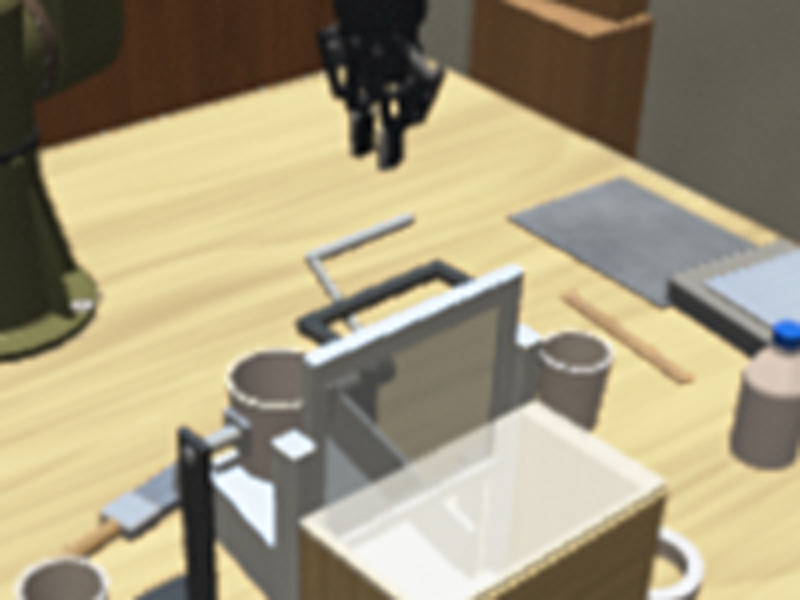

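The bar sits at column 253, midway between the fingers at 220 and 289. I'll descend to straddle it and compute the arc.

```bash
python3 -m inch '[{"delta_pos":[-0.001,0,-0.03],"dr":[0,0,0]},{"delta_pos":[-0.001,0,-0.08],"dr":[0,0,0]},{"delta_pos":[-0.001,0,-0.13],"dr":[0,0,0]},{"delta_pos":[-0.001,0,-0.16],"dr":[0,0,0]},{"delta_pos":[-0.001,0,-0.17],"dr":[0,0,0]},{"delta_pos":[-0.001,0,-0.17],"dr":[0,0,0]}]'
python3 - <<'E'
from h import *
from plant import telemetry,snapshot
p=np.load("p.npy")
t=np.linspace(0,1.85,23)
th=np.radians(-55)+t
x=.11*np.sin(th)+.11*np.sin(np.radians(55))+.0075*np.minimum(1,np.arange(23)/3); z=.11*np.cos(th)-.11*np.cos(np.radians(55))
for a,b,c in zip(t,x,z): print(round(a,2),(np.array([b*np.cos(p[2]),b*np.sin(p[2]),c])/.5).round(3))
s=snapshot("side");cv2.imwrite("pics/s6.png",cv2.resize(s["image"][100:250,180:380,::-1],None,fx=4,fy=4,interpolation=2)[:600])
E
```

```text
time_s: 11.48
tool_pos: [0.4467, 0.1768, 0.2159]
tcp_rot: [3.14, 0.101, 0.0]
wrist_force: [-0.3, 0.1, 0.4]
gripper_width: 0.027
0.0 [0. 0. 0.]
0.08 [0.016 0.001 0.015]
0.17 [0.034 0.002 0.028]
0.25 [0.052 0.003 0.041]
0.34 [0.067 0.004 0.052]
0.42 [0.082 0.005 0.063]
0.5 [0.098 0.006 0.071]
0.59 [0.115 0.007 0.079]
0.67 [0.133 0.008 0.085]
0.76 [0.151 0.01  0.089]
0.84 [0.169 0.011 0.092]
0.92 [0.187 0.012 0.094]
1.01 [0.206 0.013 0.094]
1.09 [0.224 0.014 0.092]
1.18 [0.242 0.015 0.089]
1.26 [0.26  0.017 0.084]
1.35 [0.277 0.018 0.078]
1.43 [0.294 0.019 0.07 ]
1.51 [0.31  0.02  0.061]
1.6 [0.326 0.021 0.051]
1.68 [0.34  0.022 0.039]
1.77 [0.353 0.023 0.026]
1.85 [0.365 0.023 0.012]
```

View pics/s6.png

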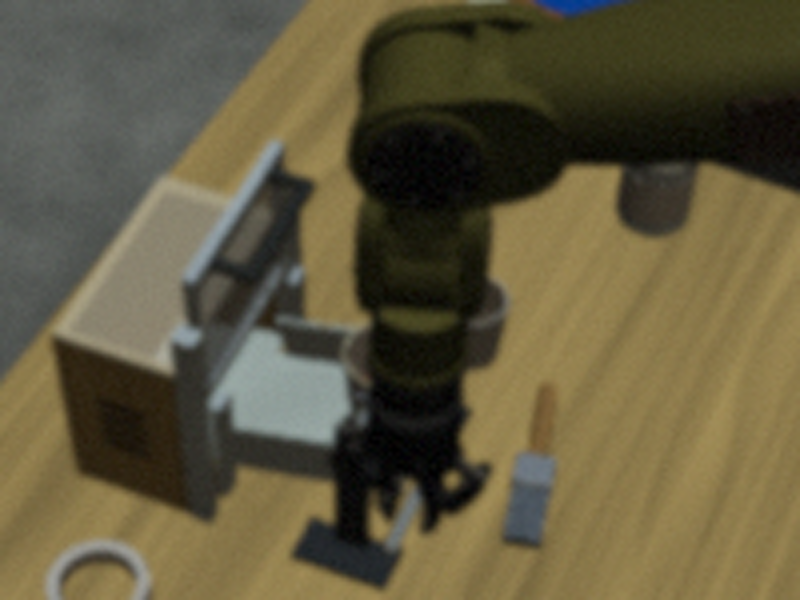

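The side view shows the fingers straddling the lever bar at about (410,510). Tipping, first half of the arc.

```bash
python3 -m inch '[{"delta_pos":[0.016,0.001,0.015],"dr":[0,0,0]},{"delta_pos":[0.034,0.002,0.028],"dr":[0,0,0]},{"delta_pos":[0.052,0.003,0.041],"dr":[0,0,0]},{"delta_pos":[0.067,0.004,0.052],"dr":[0,0,0]},{"delta_pos":[0.082,0.005,0.063],"dr":[0,0,0]},{"delta_pos":[0.098,0.006,0.071],"dr":[0,0,0]},{"delta_pos":[0.115,0.007,0.079],"dr":[0,0,0]},{"delta_pos":[0.133,0.008,0.085],"dr":[0,0,0]},{"delta_pos":[0.151,0.01,0.089],"dr":[0,0,0]}]'
python3 - <<'E'
from h import *
from plant import telemetry,snapshot
s=snapshot("side");cv2.imwrite("pics/s7.png",cv2.resize(s["image"][100:250,180:380,::-1],None,fx=4,fy=4,interpolation=2)[:600])
E
```

```text
time_s: 12.65
tool_pos: [0.5229, 0.1817, 0.2605]
tcp_rot: [3.14, 0.1, 0.0]
wrist_force: [-2.4, -1.4, 2.2]
gripper_width: 0.0274
```

View pics/s7.png

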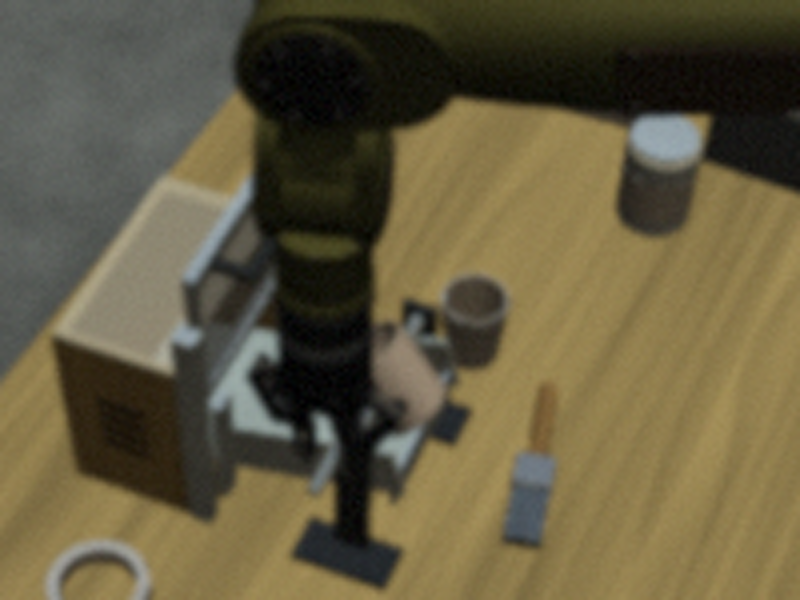

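```bash
python3 -m inch '[{"delta_pos":[0.018,0.001,0.003],"dr":[0,0,0]},{"delta_pos":[0.036,0.002,0.005],"dr":[0,0,0]},{"delta_pos":[0.055,0.003,0.005],"dr":[0,0,0]},{"delta_pos":[0.073,0.004,0.003],"dr":[0,0,0]},{"delta_pos":[0.091,0.005,0],"dr":[0,0,0]},{"delta_pos":[0.109,0.007,-0.005],"dr":[0,0,0]},{"delta_pos":[0.126,0.008,-0.011],"dr":[0,0,0]},{"delta_pos":[0.143,0.009,-0.019],"dr":[0,0,0]},{"delta_pos":[0.159,0.01,-0.028],"dr":[0,0,0]},{"delta_pos":[0.175,0.011,-0.038],"dr":[0,0,0]},{"delta_pos":[0.189,0.012,-0.05],"dr":[0,0,0]},{"delta_pos":[0.202,0.013,-0.063],"dr":[0,0,0]}]'
python3 -m inch '[{"delta_pos":[0.01,0.001,-0.012],"dr":[0,0,0]},{"delta_pos":[0.012,0.001,-0.014],"dr":[0,0,0]},{"delta_pos":[0.012,0.001,-0.014],"dr":[0,0,0]},{"delta_pos":[0.012,0.001,-0.014],"dr":[0,0,0]}]'
python3 - <<'E'
from h import *
from plant import telemetry,snapshot
o=telemetry.observe();p=np.load("p.npy")
print((U(p,[.089+.0075,.172,.216])[0]-o["tool_pos"])/.5)
s=snapshot("side");cv2.imwrite("pics/s8.png",cv2.resize(s["image"][100:250,180:380,::-1],None,fx=4,fy=4,interpolation=2)[:600])
s=snapshot("scene");cv2.imwrite("pics/c8.png",cv2.resize(s["image"][100:250,170:370,::-1],None,fx=4,fy=4,interpolation=2))
E
```

```text
time_s: 14.2
tool_pos: [0.6236, 0.1883, 0.2283]
tcp_rot: [3.14, 0.101, -0.0]
wrist_force: [-2.1, -0.6, 1.3]
gripper_width: 0.0272
time_s: 14.7
tool_pos: [0.6285, 0.1887, 0.2216]
tcp_rot: [3.14, 0.101, -0.002]
wrist_force: [-4.2, -0.4, -1.6]
gripper_width: 0.0273
[ 9.26078375e-03 -2.22311285e-05 -1.12391095e-02]
```

View pics/s8.png

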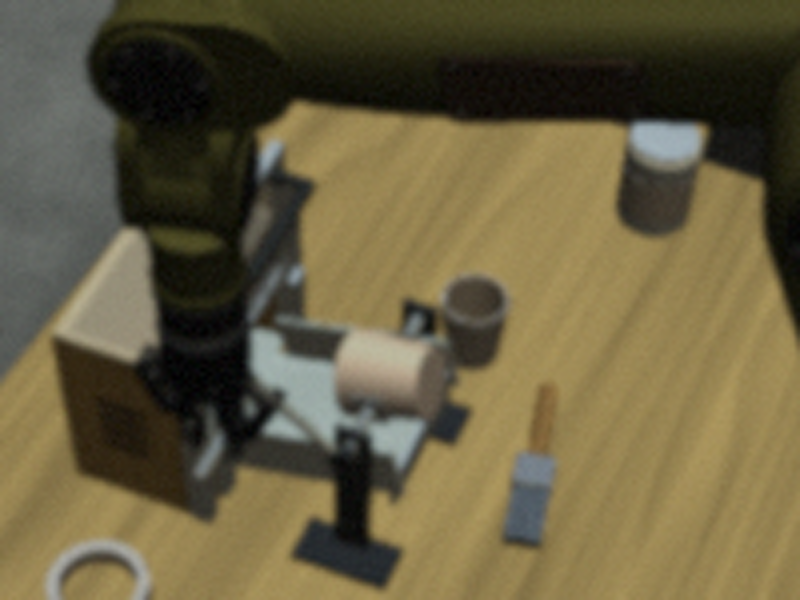

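View pics/c8.png

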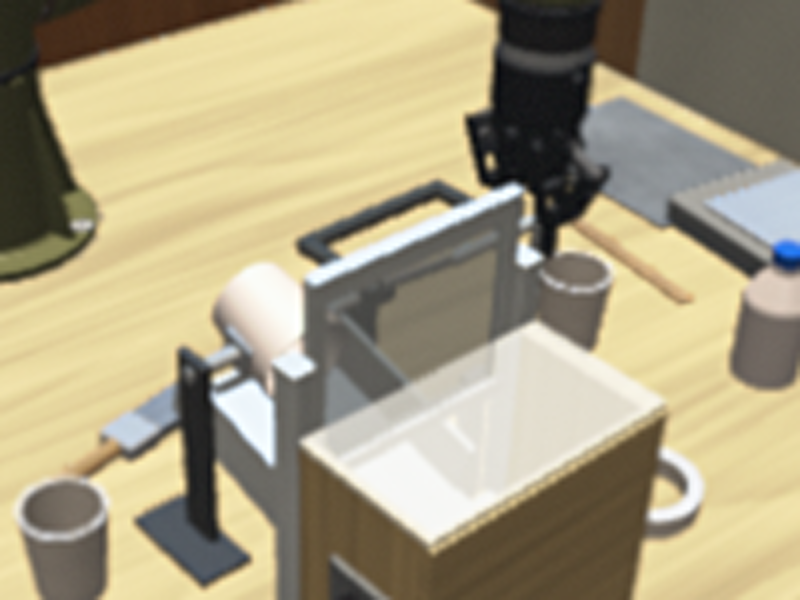

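The pot is nearly horizontal, about 1.8 rad tipped. I'll push slightly more and hold for the balls.

```bash
python3 -m inch '[{"delta_pos":[0.004,0,-0.004],"dr":[0,0,0]},{"delta_pos":[0.005,0,-0.006],"dr":[0,0,0]},{"delta_pos":[0.005,0,-0.006],"dr":[0,0,0]},{"delta_pos":[0.005,0,-0.006],"dr":[0,0,0]},{"delta_pos":[0.005,0,-0.006],"dr":[0,0,0]},{"delta_pos":[0.005,0,-0.006],"dr":[0,0,0]},{"delta_pos":[0.005,0,-0.006],"dr":[0,0,0]},{"delta_pos":[0.005,0,-0.006],"dr":[0,0,0]},{"delta_pos":[0.005,0,-0.006],"dr":[0,0,0]},{"delta_pos":[0.005,0,-0.006],"dr":[0,0,0]},{"delta_pos":[0.005,0,-0.006],"dr":[0,0,0]},{"delta_pos":[0.005,0,-0.006],"dr":[0,0,0]}]'
python3 - <<'E'
from h import *
from plant import telemetry,snapshot
s=snapshot("scene");cv2.imwrite("pics/c9.png",cv2.resize(s["image"][160:260,200:360,::-1],None,fx=5,fy=5,interpolation=2))
s=snapshot("wrist");cv2.imwrite("pics/w9.png",s["image"][:,:,::-1])
E
```

```text
time_s: 16.3
tool_pos: [0.6312, 0.1889, 0.2186]
tcp_rot: [-3.14, -0.101, 0.001]
wrist_force: [-5.8, 0.3, -2.1]
gripper_width: 0.0273
```

View pics/c9.png

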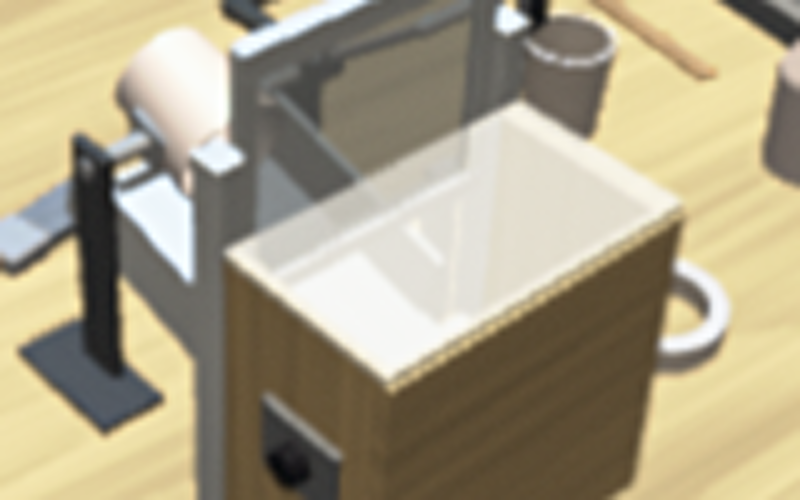

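View pics/w9.png

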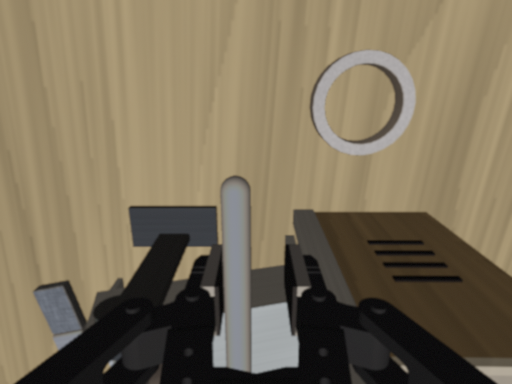

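The balls are hidden behind the box walls, but the pot is fully tipped and held. I'll hold one more second, then lift off so the pot can swing back.

```bash
python3 -m inch '[{"delta_pos":[0,0,0],"dr":[0,0,0]},{"delta_pos":[0,0,0],"dr":[0,0,0]},{"delta_pos":[0,0,0],"dr":[0,0,0]},{"delta_pos":[0,0,0],"dr":[0,0,0]},{"delta_pos":[0,0,0],"dr":[0,0,0]},{"delta_pos":[0,0,0],"dr":[0,0,0]},{"delta_pos":[0,0,0.06],"dr":[0,0,0]},{"delta_pos":[0,0,0.17],"dr":[0,0,0]},{"delta_pos":[0,0,0.26],"dr":[0,0,0]},{"delta_pos":[0,0,0.32],"dr":[0,0,0]},{"delta_pos":[0,0,0.34],"dr":[0,0,0]},{"delta_pos":[0,0,0.34],"dr":[0,0,0]}]'
python3 -m inch '[{"delta_pos":[0,0,0],"dr":[0,0,0]},{"delta_pos":[0,0,0],"dr":[0,0,0]},{"delta_pos":[0,0,0],"dr":[0,0,0]},{"delta_pos":[0,0,0],"dr":[0,0,0]},{"delta_pos":[0,0,0],"dr":[0,0,0]},{"delta_pos":[0,0,0],"dr":[0,0,0]},{"delta_pos":[0,0,0],"dr":[0,0,0]},{"delta_pos":[0,0,0],"dr":[0,0,0]},{"delta_pos":[0,0,0],"dr":[0,0,0]},{"delta_pos":[0,0,0],"dr":[0,0,0]},{"delta_pos":[0,0,0],"dr":[0,0,0]},{"delta_pos":[0,0,0],"dr":[0,0,0]}]' -0.24
python3 - <<'E'
from h import *
from plant import telemetry,snapshot
o=telemetry.observe();p=np.load("p.npy")
print(o["tool_pos"],(U(p,[.105,0,.389])[0]-o["tool_pos"])/.5)
s=snapshot("side");cv2.imwrite("pics/s10.png",cv2.resize(s["image"][100:250,180:380,::-1],None,fx=4,fy=4,interpolation=2)[:600])
s=snapshot("wrist");cv2.imwrite("pics/w10.png",s["image"][:,:,::-1])
E
```

```text
time_s: 17.9
tool_pos: [0.6325, 0.1889, 0.389]
tcp_rot: [-3.14, -0.101, -0.003]
wrist_force: [0.2, -0.1, -1.5]
gripper_width: 0.0272
time_s: 19.4
tool_pos: [0.6317, 0.1888, 0.3888]
tcp_rot: [-3.14, -0.101, 0.0]
wrist_force: [0.1, 0.7, -0.5]
gripper_width: 0.0325
[0.63165324 0.18883256 0.38879576] [ 0.04188542 -0.34247791  0.00040847]
```

View pics/s10.png

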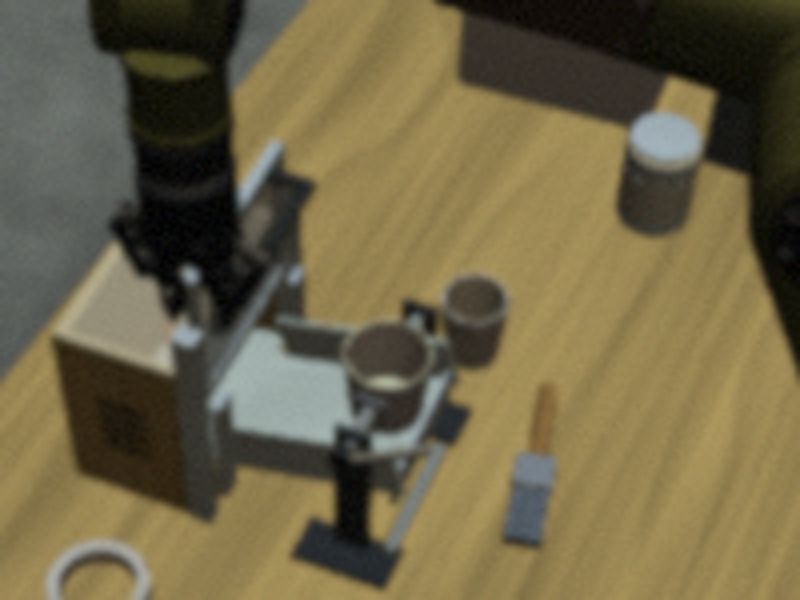

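View pics/w10.png

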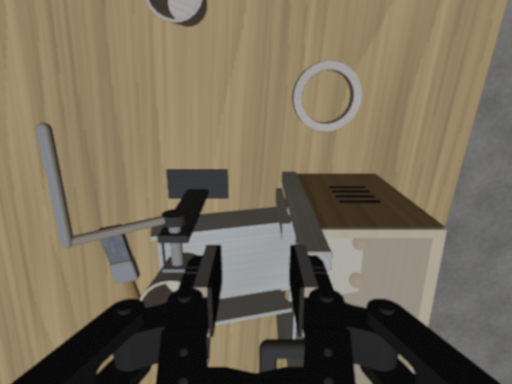

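The pot is upright and empty, the trough is clear, and two ball-like spots show through the roof at (357,243) and (353,280). Back over the sash bar.

```bash
python3 -m inch '[{"delta_pos":[0.003,-0.03,0],"dr":[0,0,0]},{"delta_pos":[0.01,-0.09,0],"dr":[0,0,0]},{"delta_pos":[0.018,-0.16,0],"dr":[0,0,0]},{"delta_pos":[0.027,-0.23,0],"dr":[0,0,0]},{"delta_pos":[0.035,-0.29,0],"dr":[0,0,0]},{"delta_pos":[0.04,-0.33,0],"dr":[0,0,0]},{"delta_pos":[0.041,-0.341,0],"dr":[0,0,0]},{"delta_pos":[0.041,-0.341,0],"dr":[0,0,0]},{"delta_pos":[0.041,-0.341,0],"dr":[0,0,0]}]'
python3 - <<'E'
from h import *
from plant import telemetry,snapshot
s=snapshot("wrist");cv2.imwrite("pics/w11.png",s["image"][:,:,::-1])
s=snapshot("scene");cv2.imwrite("pics/c11.png",cv2.resize(s["image"][100:250,170:370,::-1],None,fx=4,fy=4,interpolation=2))
E
```

```text
time_s: 20.62
tool_pos: [0.6521, 0.0193, 0.3888]
tcp_rot: [-3.14, -0.103, -0.0]
wrist_force: [1.1, -0.2, 0.0]
gripper_width: 0.0324
```

View pics/w11.png

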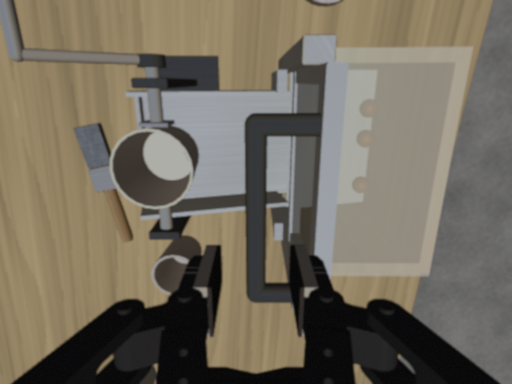

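View pics/c11.png

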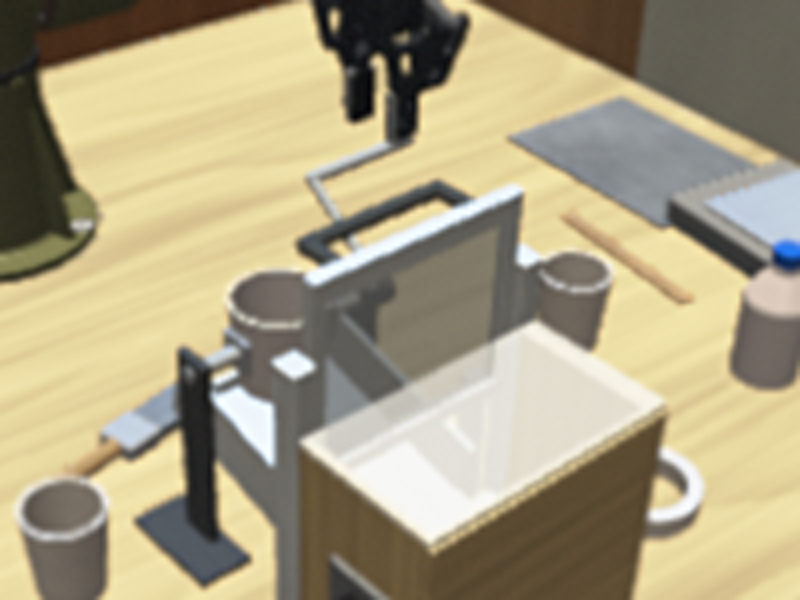

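All three balls are in the box, at (368,108), (365,138) and (361,185), with pot and trough empty. Descend and grip the handle.

```bash
python3 -m inch '[{"delta_pos":[0.0005,-0.002,-0.03],"dr":[0,0,0]},{"delta_pos":[0.0005,-0.002,-0.08],"dr":[0,0,0]},{"delta_pos":[0.0005,-0.002,-0.12],"dr":[0,0,0]},{"delta_pos":[0.0005,-0.002,-0.145],"dr":[0,0,0]},{"delta_pos":[0.0005,-0.002,-0.155],"dr":[0,0,0]},{"delta_pos":[0.0005,-0.002,-0.158],"dr":[0,0,0]},{"delta_pos":[0.0005,-0.002,-0.158],"dr":[0,0,0]}]'
python3 -m inch '[{"delta_pos":[0,0,0],"dr":[0,0,0]},{"delta_pos":[0,0,0],"dr":[0,0,0]},{"delta_pos":[0,0,0],"dr":[0,0,0]},{"delta_pos":[0,0,0],"dr":[0,0,0]}]' -1 40
python3 -m inch '[{"delta_pos":[0,0,-0.008],"dr":[0,0,0]},{"delta_pos":[0,0,-0.024],"dr":[0,0,0]},{"delta_pos":[0,0,-0.044],"dr":[0,0,0]},{"delta_pos":[0,0,-0.064],"dr":[0,0,0]},{"delta_pos":[0,0,-0.084],"dr":[0,0,0]},{"delta_pos":[0,0,-0.104],"dr":[0,0,0]},{"delta_pos":[0,0,-0.122],"dr":[0,0,0]},{"delta_pos":[0,0,-0.138],"dr":[0,0,0]},{"delta_pos":[0,0,-0.15],"dr":[0,0,0]},{"delta_pos":[0,0,-0.16],"dr":[0,0,0]},{"delta_pos":[0,0,-0.168],"dr":[0,0,0]},{"delta_pos":[0,0,-0.175],"dr":[0,0,0]}]'
```

```text
time_s: 21.6
tool_pos: [0.6527, 0.0174, 0.3105]
tcp_rot: [3.14, 0.101, 0.002]
wrist_force: [0.4, -0.1, -0.1]
gripper_width: 0.0319
time_s: 22.1
tool_pos: [0.6523, 0.0173, 0.31]
tcp_rot: [3.14, 0.101, 0.0]
wrist_force: [-2.0, -0.1, 1.3]
gripper_width: 0.0126
time_s: 23.6
tool_pos: [0.6524, 0.0173, 0.2221]
tcp_rot: [3.14, 0.101, -0.0]
wrist_force: [-2.1, -0.7, 2.3]
gripper_width: 0.013
```

```bash
python3 -m inch '[{"delta_pos":[0,0,-0.004],"dr":[0,0,0]},{"delta_pos":[0,0,-0.009],"dr":[0,0,0]},{"delta_pos":[0,0,-0.013],"dr":[0,0,0]},{"delta_pos":[0,0,-0.017],"dr":[0,0,0]},{"delta_pos":[0,0,-0.02],"dr":[0,0,0]},{"delta_pos":[0,0,-0.02],"dr":[0,0,0]}]'
python3 -m inch '[{"delta_pos":[0,0,-0.002],"dr":[0,0,0]},{"delta_pos":[0,0,-0.004],"dr":[0,0,0]},{"delta_pos":[0,0,-0.004],"dr":[0,0,0]},{"delta_pos":[0,0,-0.004],"dr":[0,0,0]}]'
```

```text
time_s: 24.35
tool_pos: [0.6523, 0.0173, 0.212]
tcp_rot: [3.14, 0.101, -0.0]
wrist_force: [-2.3, -0.8, 0.3]
gripper_width: 0.0125
time_s: 24.85
tool_pos: [0.6524, 0.0173, 0.2105]
tcp_rot: [3.14, 0.101, 0.0]
wrist_force: [-4.2, -0.8, 4.7]
gripper_width: 0.012
```

```bash
python3 -m inch '[{"delta_pos":[0,0,-0.002],"dr":[0,0,0]},{"delta_pos":[0,0,-0.003],"dr":[0,0,0]},{"delta_pos":[0,0,-0.003],"dr":[0,0,0]}]'
python3 -m inch '[{"delta_pos":[0,0,-0.002],"dr":[0,0,0]},{"delta_pos":[0,0,-0.002],"dr":[0,0,0]},{"delta_pos":[0,0,-0.002],"dr":[0,0,0]}]'
```

```text
time_s: 25.22
tool_pos: [0.6524, 0.0173, 0.2105]
tcp_rot: [3.14, 0.101, 0.002]
wrist_force: [-6.9, -1.2, 11.9]
gripper_width: 0.0123
time_s: 25.6
tool_pos: [0.6524, 0.0173, 0.2104]
tcp_rot: [3.14, 0.101, 0.003]
wrist_force: [-8.4, -0.8, 16.8]
gripper_width: 0.0124
```

The sash is on its bottom stop: z holds at 0.2105 while the force rises, 99.5 mm below the top. Relax, release and retreat upward.

```bash
python3 -m inch '[{"delta_pos":[0,0,0.003],"dr":[0,0,0]},{"delta_pos":[0,0,0.003],"dr":[0,0,0]}]'
python3 -m inch '[{"delta_pos":[0,0,0],"dr":[0,0,0]},{"delta_pos":[0,0,0],"dr":[0,0,0]},{"delta_pos":[0,0,0],"dr":[0,0,0]},{"delta_pos":[0,0,0],"dr":[0,0,0]}]' -0.24
python3 -m inch '[{"delta_pos":[0,0,0.02],"dr":[0,0,0]},{"delta_pos":[0,0,0.06],"dr":[0,0,0]},{"delta_pos":[0,0,0.12],"dr":[0,0,0]},{"delta_pos":[0,0,0.18],"dr":[0,0,0]},{"delta_pos":[0,0,0.24],"dr":[0,0,0]},{"delta_pos":[0,0,0.28],"dr":[0,0,0]},{"delta_pos":[0,0,0.3],"dr":[0,0,0]},{"delta_pos":[0,0,0.3],"dr":[0,0,0]}]'
python3 - <<'E'
from h import *
from plant import telemetry,snapshot
p=np.load("p.npy")
s=snapshot("wrist");cv2.imwrite("pics/w12.png",s["image"][:,:,::-1])
s=snapshot("scene");cv2.imwrite("pics/c12.png",cv2.resize(s["image"][100:250,170:370,::-1],None,fx=4,fy=4,interpolation=2))
for h in(0,.005,.01): print(h,(4*(proj(s,U(p,[[.105,-.06,.225+h],[.105,.06,.225+h]]))-[170,100])).round(0).tolist())
s=snapshot("side");cv2.imwrite("pics/s12.png",s["image"][:,:,::-1])
E
```

```text
time_s: 25.85
tool_pos: [0.6524, 0.0173, 0.2105]
tcp_rot: [3.14, 0.101, 0.002]
wrist_force: [-5.9, -1.1, 9.5]
gripper_width: 0.0122
time_s: 26.35
tool_pos: [0.6525, 0.0174, 0.2091]
tcp_rot: [-3.14, -0.101, 0.0]
wrist_force: [-0.2, -0.4, -0.5]
gripper_width: 0.0323
time_s: 27.35
tool_pos: [0.6527, 0.0173, 0.36]
tcp_rot: [-3.14, -0.101, -0.002]
wrist_force: [0.3, -0.1, -0.7]
gripper_width: 0.0323
0 [[303.0, 365.0], [428.0, 305.0]]
0.005 [[303.0, 359.0], [428.0, 299.0]]
0.01 [[303.0, 353.0], [429.0, 294.0]]
```

View pics/w12.png

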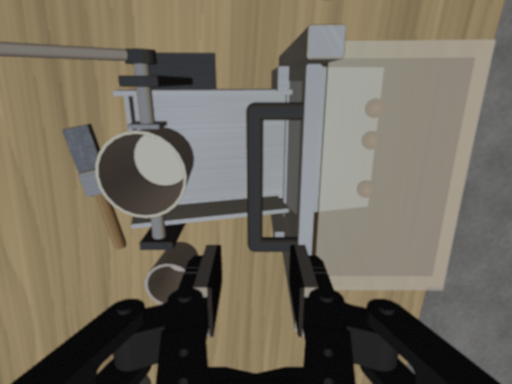

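View pics/c12.png

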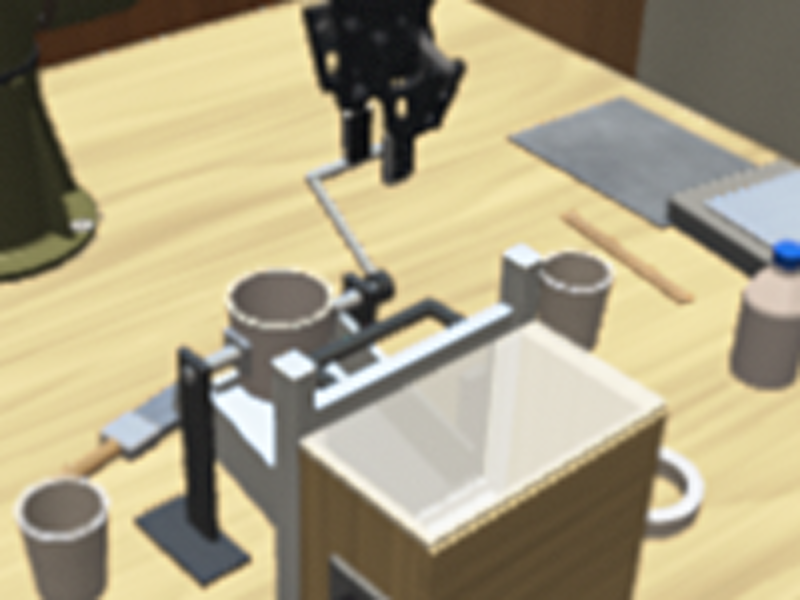

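View pics/s12.png

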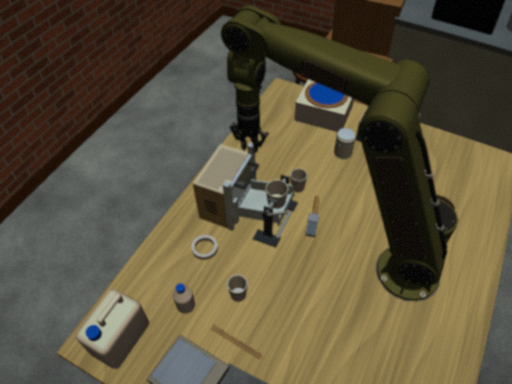

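The handle end at (431,303) matches the shut prediction of (428,305). The three balls are inside at (375,107), (370,140) and (365,189), the pot is upright, and the bystanders look unmoved. Handing in.

```bash
python3 -c "
from plant import job; print(job.finish_job())"
```

```text
the job is handed in; nothing more can be done
None
```

I handed the job in with all three balls inside the curing box and the sash shut. I used about 27.5 s of the 58 s.

**What I did:**
- Gripped the sash handle and lifted it to its upper stop; the force rose there with no further motion.
- Straddled the lever bar, carried the pot over its arc to about 1.85 rad and held it there for about 2 s.
- Lifted off so the pot swung back on its own.
- Gripped the handle again and lowered the sash slowly until it rested on its lower stop, 99.5 mm below the top. I pressed lightly, about 17 N at most, then let go and backed away.

**Last checks:**
- **Sash:** the handle in the scene picture lies within about 1 pixel of where it should be when fully shut.
- **Balls and pot:** three balls show through the clear roof near the back wall. The pot is upright and empty, and the trough is clear.
- **Bystanders:** compared by eye only, the cups, brush, tape, stick, bottle and can look where they started.
- **Robot:** the gripper is clear of everything, with the wrist force back near zero.

No check failed or disagreed. The pot's final tip angle was worked out from the tool position, not measured directly.

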